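Weigh two ballast blocks and seat the heavier in the wagon

TASK

Two outwardly alike steel ballast blocks stand on the bench, one filled and one nearly empty: set one on each pan of the balance and let go, so that the side of the heavier one drops. Then take the block that dropped and lay it lengthwise in the pocket of the wagon's ballast tray, upright, released and fully home on the pocket's floor, leaving the lighter block on its pan. Work gently throughout, with no hard knock or press on the balance or the wagon, and leave everything else where it stands.

Things in the scene. Friction and masses are not known exactly. Their poses are not given: they have to be found in the camera images.
- block_a_mid (a point): Centre (half-way up, 20 mm above the underside) of ballast block a: closed rectangular steel tube with black end plugs, 60 mm long (own x), 25 mm wide (own y), 40 mm high (own z, up). It stands upright on the bench. The two blocks look the same; one weighs about 0.3 kg, the other about 0.13 kg, and which is which changes.
- block_b_mid (a point): Centre of ballast block b, in all outward things the same as block a.
- balance: Pan balance fixed to the bench: grey base 100 mm (own x) by 270 mm (own y), fork column in the middle with a scale plate up to 120 mm high, aluminium beam along own y. Origin: centre of the base's underside on the bench.
- beam (a joint): Tilt of the balance's beam, rad: 0 level, positive when the right pan (own -y side) is down and the left pan up, stops at +0.10 and -0.10. Damped: it takes up to about 1 s to tip; empty it comes back to level. With only one block on it, it lies on its stop on that block's side.
- pan_left: Round aluminium pan on the balance's own +y side; it stays level while it rises and sinks. Origin on its pivot at the end of the beam, 21 mm below the pan's floor.
- pan_right: The same pan on the balance's own -y side.
- pan_left_in (a point): Centre of the left pan's floor: flat disc 86 mm across inside a sloping rim of 100 mm, 5 mm high. 93 mm above the bench when level, 12 mm higher or lower at the stops; the two floors' centres are 240 mm apart.
- pan_right_in (a point): Centre of the right pan's floor, the same size.
- wagon: Underframe of a flat wagon (270 mm long along own x, 90 mm wide along own y) on a piece of track, fixed to the bench. Origin on the bench below its middle. Between the wooden deck ends lies the grey ballast tray, 120 mm along the wagon and 70 mm wide, its flat top 58 mm above the bench. It sits stiffly: it does not slide under less than about 30 N along the wagon.
- wagon_mid (a point): Middle of the wagon at the height of the tray's top; axes are the wagon's. The tray's pocket is 64 mm (own x) by 30 mm (own y), 8 mm deep, square-edged, flat-floored, central across the wagon. Along the wagon its centre is up to 10 mm either way from this point; that offset is not measured. A seated block's centre is 12 mm above this point.
- roller: Bystander: plain steel roller, 32 mm across, 38 mm high. Origin: centre of its underside.
- glue: Bystander: small bottle with a cap, 32 mm across, 75 mm high, standing near the blocks. Origin: centre of its underside.
- wagon_body: Bystander: the wagon's wooden body, an open box 260 by 95 by 55 mm. Origin: centre of its underside.
- tub: Bystander: clear tub with stones, 100 by 80 by 42 mm. Origin: centre of its underside.
- pan_of_ballast: Bystander: small white bowl, 70 mm across. Origin: centre of its underside.
- paint: Bystander: paint jar, 42 mm across, 45 mm high. Origin: centre of its underside.
- driver: Bystander: screwdriver lying on the bench, 160 mm. Origin: centre of its underside.
Not all that is in view belongs to the job. Leave any yellow look-alike of the part that bears block_b_mid alone. Leave any red or yellow look-alike of the part that bears block_a_mid alone.

How it is judged:
On the way, in this order (a step that is already met when the one before it is completed fails the run):
1. the two blocks lie on opposite pans, let go, and the balance has come to rest tipped to one side (((horizontal distance between block_a_mid and pan_left_in below 0.035 m and contact force between block_a and pan_left above 0.3 N and horizontal distance between block_b_mid and pan_right_in below 0.035 m and contact force between block_b and pan_right above 0.3 N) or (horizontal distance between block_a_mid and pan_right_in below 0.035 m and contact force between block_a and pan_right above 0.3 N and horizontal distance between block_b_mid and pan_left_in below 0.035 m and contact force between block_b and pan_left above 0.3 N)) and (value of joint beam above 0.06 rad or value of joint beam below -0.06 rad) and velocity of joint beam between -0.02 and 0.02 rad/s and contact force between the fingers and block_a below 0.05 N and contact force between the fingers and block_b below 0.05 N and contact force between the fingers and balance below 0.05 N), for 0.3 s.
2. the heavier block is seated in the tray's pocket and let go (((z of block_a_mid in the frame of wagon_mid between 0.008 and 0.0136 m and x of block_a_mid in the frame of wagon_mid between -0.014 and 0.014 m and y of block_a_mid in the frame of wagon_mid between -0.005 and 0.005 m and angle between the x axis of block_a_mid and the x axis of wagon_mid, either way round below 0.12 rad and angle between block_a_mid's own z axis and vertical below 0.06 rad and contact force between block_a and wagon above 1.9 N and contact force between the fingers and block_a below 0.05 N and linear speed of block_a below 0.02 m/s) or (z of block_b_mid in the frame of wagon_mid between 0.008 and 0.0136 m and x of block_b_mid in the frame of wagon_mid between -0.014 and 0.014 m and y of block_b_mid in the frame of wagon_mid between -0.005 and 0.005 m and angle between the x axis of block_b_mid and the x axis of wagon_mid, either way round below 0.12 rad and angle between block_b_mid's own z axis and vertical below 0.06 rad and contact force between block_b and wagon above 1.9 N and contact force between the fingers and block_b below 0.05 N and linear speed of block_b below 0.02 m/s))), for 0.2 s.
At the end, for the whole second after the job is handed in: The heavier block lies in the pocket of the wagon's tray, lengthwise and upright (within 0.06 rad), its underside within 1.6 mm of the pocket's floor, at rest and released; the lighter block lies on a pan of the balance, within 35 mm of its centre (((z of block_a_mid in the frame of wagon_mid between 0.008 and 0.0136 m and x of block_a_mid in the frame of wagon_mid between -0.014 and 0.014 m and y of block_a_mid in the frame of wagon_mid between -0.005 and 0.005 m and angle between the x axis of block_a_mid and the x axis of wagon_mid, either way round below 0.12 rad and angle between block_a_mid's own z axis and vertical below 0.06 rad and contact force between block_a and wagon above 1.9 N and contact force between the fingers and block_a below 0.05 N and linear speed of block_a below 0.02 m/s and ((horizontal distance between block_b_mid and pan_left_in below 0.035 m and contact force between block_b and pan_left above 0.3 N) or (horizontal distance between block_b_mid and pan_right_in below 0.035 m and contact force between block_b and pan_right above 0.3 N))) or (z of block_b_mid in the frame of wagon_mid between 0.008 and 0.0136 m and x of block_b_mid in the frame of wagon_mid between -0.014 and 0.014 m and y of block_b_mid in the frame of wagon_mid between -0.005 and 0.005 m and angle between the x axis of block_b_mid and the x axis of wagon_mid, either way round below 0.12 rad and angle between block_b_mid's own z axis and vertical below 0.06 rad and contact force between block_b and wagon above 1.9 N and contact force between the fingers and block_b below 0.05 N and linear speed of block_b below 0.02 m/s and ((horizontal distance between block_a_mid and pan_left_in below 0.035 m and contact force between block_a and pan_left above 0.3 N) or (horizontal distance between block_a_mid and pan_right_in below 0.035 m and contact force between block_a and pan_right above 0.3 N))))); the robot touches nothing.
It fails at once if a block or the fingers pressed or knocked on the wagon with more than 35 N (contact force between any of block_a, block_b, the fingers and wagon above 35 N).
It fails at once if a block or the fingers pressed or knocked on the balance with more than 35 N (contact force between any of block_a, block_b, the fingers and balance above 35 N).
It fails at once if something else on the bench moved by more than 30 mm (distance of any of roller, glue, wagon_body, tub, pan_of_ballast, paint, driver from where it was at the start of the episode above 0.03 m).
It also fails if it takes over 72 s, if anything falls off the work surface, if the arm or the gripper's body presses on something with over 40 N, if the wrist force passes 120 N, or if a joint passes its speed limit or range.

ROBOT

A 6-joint arm with a two-finger parallel gripper is mounted at the origin on the work surface. World frame = base frame: x ahead of the robot, y to its left, z up, the work surface at z = 0. Lengths are in m, angles in rad, forces in N, time in s.
With the tool pointing down it reaches from about 0.375 to 0.925 m from the base axis. Payload 5.7 kg.
Tool frame: the origin (TCP) lies at the centre of the arm's flange, where the gripper is bolted on; the fingertips stand 173 mm ahead of it and the grasp point (between the pads) lies 155 mm ahead of it; y points along the fingers, x is the direction in which the jaws open and shut, and the axes are right-handed (so a half turn about y gives the same grasp; the last joint's range is limited). The gripper opens to 85 mm and grips with 20 to 120 N. Pads are 22 mm wide; open, the fingers measure 114 mm over their backs; the gripper's body (76 mm by 85 mm) begins 54 mm behind the grasp point. The pads swing forward as they close: fully open they stand 13 mm farther back than shut.
Start: joints at [-1.356, 0.359, 1.51, -0, 1.272, -0.115], TCP at [0.194, -0.568, 0.405] pointing down, gripper open.
Joint ranges: [-2.97, 2.97], [-1.01, 2.36], [0.21, 2.38], [-0.96, 4.11], [0.2, 2.71], [-2.98, 2.98]. Speed limits (rad/s): [2.39, 2.39, 3.14, 3.14, 3.14, 3.14].

INTERFACE

Orientations are given as a rotation vector (axis times angle).
In Python, from plant import robot gives the robot as it stands. The module is installed in compiled form; this text tells all that it offers.
- The arm moves only by the shell command python3 -m inch 'ROWS' [OPENING] [FORCE]. ROWS is JSON, a list of rows, each a list of 4 numbers: the shift along the world's x, y, z in mm, then the turn about the world's z in degrees. A call has 1 to 20 rows; each row is the pose to reach, as a shift and turn from the pose commanded when the call began; what a row does not reach only later rows make up. A row lasts 1/8 s, in which the tool goes at most 62.5 mm and 10.7 degrees, less where a joint would pass 70% of its speed; a pose out of reach is approached as far as the arm can. A call with a gripper value outside its range is refused whole. OPENING is the opening, from -1 (shut) to 1 (fully open), set as the call begins (- or left out, the last holds). The fingers move at their own pace and stop on an object; FORCE is the grip in N (left out, the last holds). Time passes only in rows, so rows that repeat a pose let the fingers close. It gives the time, the measured TCP pose, the force and the opening at its end, in the units of the state.
- robot.read_state(): the state, without advancing time (a new reading comes with each control period).
- robot.get_image(name): name is "scene" or "side" or "wrist"; returns the picture (384x512x3 uint8, red, green, blue); there is no depth.
- robot.camera_params(name): a dict with "fx", "fy", "cx", "cy" (pixels), "k1" (the pictures are not rectified: a ray, as slopes to the right and down, at radius r is drawn at 1 + k1 r^2 times it, then the intrinsics apply), "eye" and "attitude" of the camera in the world. Camera axes: x right, y down, z forward; pixel columns grow to the right and rows downward; lengths in m; the calibration is good to about 2 mm. A picture is of the moment at which its call begins: read the wrist's pose just before it. camera_params takes no time and is no camera call; for the wrist camera it gives the pose at the moment of the call.
- robot.finish_job(): hands the job in, once; it reports no verdict.
Trained networks look in the newest picture that a camera, given by its name, has taken for a name from the list of things; names that differ only in an ending like _2 or _b are one class to them, and where a whole thing is asked for, a point or a joint stands for the part that bears it (a point fixed in the world has none). Each returns a list of dicts, best first, with "score" (0 to 1); they miss things now and then, are a little off and sometimes report something else, mostly with a low value. They report only what shows in the picture. A call takes as long as a camera call. They do not tell look-alikes from the thing itself.
- robot.spot_in(thing, camera): "rect" ([left, top, right, bottom] in pixels, round what is visible of it).
- robot.masks_of(thing, camera): "region" (384x512 bool, what is visible of it) and "rect" ([left, top, right, bottom] in pixels, round what is visible of it).
The state is a dict: "clock": time; "joint_pos": joint angles; "joint_velocities": joint speeds; "joint_torque": joint torques, N m; "ee_pos": TCP position; "tcp_rot": TCP orientation; "ft_force": force on the tool from outside, world axes, zero at the start; "wrist_torque": the same for the moment, N m; "gripper_width": finger opening in m.
Only numpy, scipy, OpenCV 4.12 (cv2) and the standard library are available. Lean on these libraries where they do the work, as an engineer would, in place of code of your own. Each camera call takes 0.05 s, during which the arm holds its last target. There are 200 camera calls.

## Working session

There is one attempt and no reset: what is moved stays moved. The work goes in short steps, Python scripts to look and compute and a shell command to move; the robot and the scene stay as the last step left them, time stands still between calls to the robot, and variables do not carry over. Pictures are saved under pics/ and viewed, about 8 in all and at most 12, crops included, and the job is handed in when it is done.

```bash
mkdir -p pics; cat > h.py <<'E'
import numpy as np, cv2
from plant import robot
from scipy.spatial.transform import Rotation as R
def att(p):
    a=np.array(p["attitude"],float)
    return a if a.shape==(3,3) else (R.from_rotvec(a).as_matrix() if a.size==3 else R.from_quat(a).as_matrix())
def KD(p): return np.array([[p["fx"],0,p["cx"]],[0,p["fy"],p["cy"]],[0,0,1.]]),np.array([p["k1"],0,0,0,0.])
def back(uv,z,p):
    K,D=KD(p); n=cv2.undistortPoints(np.array(uv,float).reshape(-1,1,2),K,D).reshape(-1,2)
    d=np.c_[n,np.ones(len(n))]@att(p).T; e=np.array(p["eye"]); return e+d*((z-e[2])/d[:,2])[:,None]
def proj(X,p):
    K,D=KD(p); Rm=att(p).T; return cv2.projectPoints(np.array(X,float).reshape(-1,3),cv2.Rodrigues(Rm)[0],-Rm@np.array(p["eye"]),K,D)[0].reshape(-1,2)
def save(im,n,s=1): cv2.imwrite("pics/"+n,cv2.resize(im[:,:,::-1],None,fx=s,fy=s,interpolation=cv2.INTER_CUBIC))
E
python3 - <<'E'
from h import *
for c in ["scene","side","wrist"]:
    p=robot.camera_params(c); print(c,p)
    im=robot.get_image(c); np.save(c+".npy",im); save(im,c+"0.png",1.5)
    for t in ["block_a_mid","balance","pan_left","pan_right","wagon","glue","roller"]:
        print(t,[(np.round(d["rect"]).astype(int).tolist(),round(d["score"],2)) for d in robot.spot_in(t,c)][:4])
print(robot.read_state())
E
```

```text
scene {'fx': 384.91132001624123, 'fy': 384.91132001624123, 'cx': 255.30002635588656, 'cy': 190.93464816161253, 'k1': -0.11991134653498953, 'eye': array([0.9747359 , 0.7608634 , 0.64500318]), 'attitude': array([-0.65374857, -2.43463578,  1.38143642])}
block_a_mid [([278, 160, 298, 171], 0.77), ([266, 196, 286, 212], 0.73), ([381, 229, 403, 252], 0.63)]
balance [([204, 196, 304, 295], 0.94)]
pan_left [([259, 242, 310, 278], 0.58), ([304, 218, 320, 245], 0.34)]
pan_right [([208, 192, 245, 224], 0.59), ([135, 194, 181, 225], 0.45)]
wagon [([161, 161, 276, 200], 0.6)]
glue [([205, 196, 307, 299], 0.48), ([168, 211, 178, 231], 0.29)]
roller [([341, 256, 354, 277], 0.56)]
side {'fx': 353.85731619083833, 'fy': 353.85731619083833, 'cx': 257.962982275643, 'cy': 197.28902566519906, 'k1': -0.021689587197264003, 'eye': array([ 0.03622036, -0.96031992,  0.73749304]), 'attitude': array([-2.07056351,  0.4880956 , -0.29008885])}
block_a_mid [([158, 191, 178, 205], 0.78), ([320, 212, 360, 238], 0.61), ([254, 237, 354, 277], 0.51)]
balance [([260, 167, 294, 218], 0.96)]
pan_left []
pan_right [([270, 18
[... 430 characters left out ...]
_right []
wagon []
glue []
roller []
{'clock': 1.2, 'joint_pos': array([-1.35613827e+00,  3.58789505e-01,  1.51039281e+00, -8.03441838e-06,
        1.27252027e+00, -1.15106314e-01]), 'joint_velocities': array([0.00046234, 0.00196094, 0.00248637, 0.00051957, 0.00054919,
       0.00029126]), 'joint_torque': array([-2.03712320e-04, -5.27599776e+01, -2.79049373e+01, -8.28436737e-05,
        1.85063756e-03, -1.60963526e-05]), 'ee_pos': array([ 0.19427662, -0.56766097,  0.40467577]), 'tcp_rot': array([-1.34728109,  0.9629956 , -0.96285209]), 'ft_force': array([0.6819437 , 0.21681493, 0.09226857]), 'wrist_torque': array([-0.02807129,  0.01616844,  0.02357545]), 'gripper_width': 0.08501522538506674}
```

View pics/scene0.png

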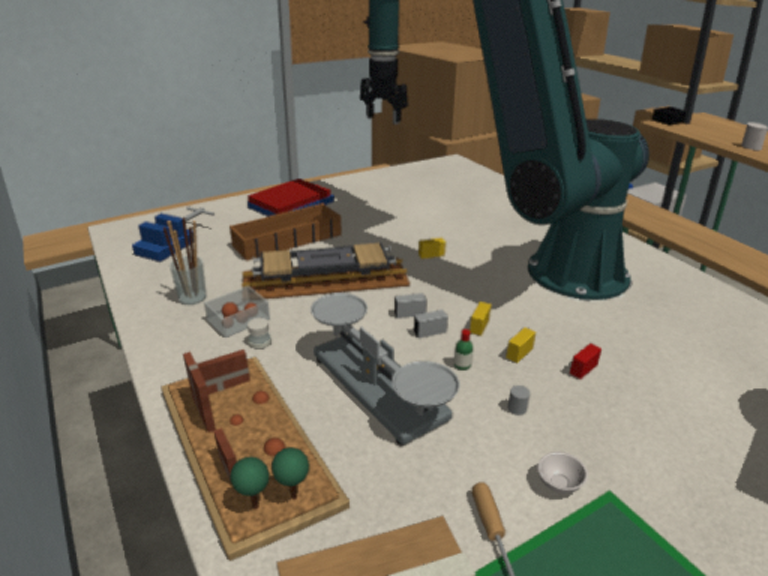

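View pics/side0.png

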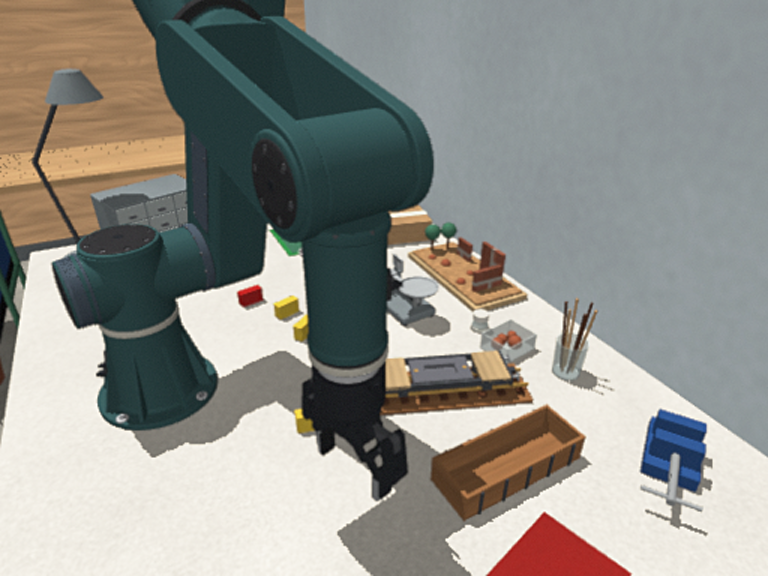

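The scene view shows two plain grey blocks, at about (273,203) and (287,215) in image pixels. The look-alikes are yellow at (288,165), (320,212), (347,230) and red at (390,240), so only the grey pair fits. Next I get rough positions.

```bash
python3 - <<'E'
from h import *
p=robot.camera_params("scene")
u=lambda *a: np.array(a)/1.5
print("blk tops",back([u(410,299),u(431,317)],.04,p)[:,:2])
print("pans",back([u(340,311),u(425,384)],.093,p)[:,:2])
print("base corners",back([u(405,438),u(450,412),u(316,350)],.0,p)[:,:2])
print("tray",back([u(325,259)],.058,p)[:,:2],"wagon rail ends near",back([u(243,292),u(408,285)],.005,p)[:,:2])
print("glue",back([u(464,366)],0,p)[:,:2])
s=robot.read_state(); print(R.from_rotvec(s["tcp_rot"]).as_matrix().round(3))
im=np.load("scene.npy"); save(im[130:300,150:400],"crop.png",3.2)
E
```

```text
blk tops [[ 0.43383358 -0.04651898]
 [ 0.43396061  0.02719029]]
pans [[ 0.60898589 -0.00271813]
 [ 0.58892224  0.23320139]]
base corners [[ 0.6210415   0.23451858]
 [ 0.52762241  0.22225393]
 [ 0.64524012 -0.0354797 ]]
tray [[ 0.52171202 -0.25081021]] wagon rail ends near [[ 0.6984927  -0.29308685]
 [ 0.37519418 -0.14398984]]
glue [[0.43606589 0.13835211]]
[[ 0.324 -0.     0.946]
 [-0.946  0.     0.324]
 [-0.    -1.     0.   ]]
```

View pics/crop.png

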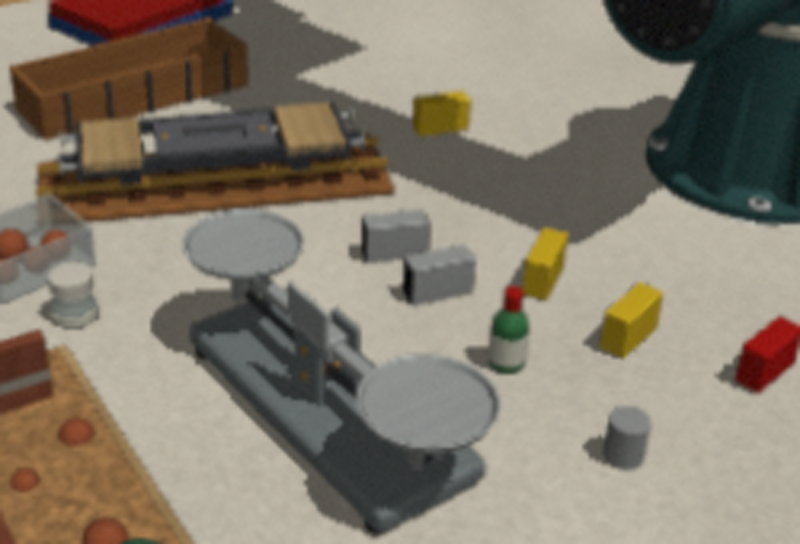

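```bash
python3 -m inch '[[22,51,10,-2],[44,102,20,-4],[66,153,30,-6],[88,205,40,-8],[110,256,45,-10],[132,307,50,-12],[154,358,50,-14],[176,409,50,-16],[198,460,50,-18],[220,511,50,-19],[235,550,50,-19],[240,558,50,-19],[240,558,50,-19],[240,558,50,-19]]'
python3 - <<'E'
from h import *
im=robot.get_image("wrist");p=robot.camera_params("wrist"); np.save("w1.npy",im); save(im,"w1.png",1.5); np.save("p1.npy",p,allow_pickle=True)
print(p["eye"],att(p).round(3))
for t in ["block_a_mid","balance","pan_left","pan_right","wagon","glue","roller"]:
    print(t,[(np.round(d["rect"]).astype(int).tolist(),round(d["score"],2)) for d in robot.spot_in(t,"wrist")][:4])
E
```

```text
clock: 2.95
ee_pos: [0.434, -0.0106, 0.4546]
tcp_rot: [-1.208, 1.211, -1.211]
ft_force: [-0.1, 0.7, 1.4]
gripper_width: 0.0855
[ 0.50454895 -0.01119228  0.42366344] [[-0.003 -0.961 -0.277]
 [-1.     0.002  0.001]
 [-0.     0.277 -0.961]]
block_a_mid [([46, 248, 90, 301], 0.77), ([268, 130, 303, 185], 0.62)]
balance [([1, 4, 294, 68], 0.95)]
pan_left [([0, 1, 48, 58], 0.82)]
pan_right [([196, 2, 301, 36], 0.55)]
wagon [([348, 0, 508, 224], 0.8), ([264, 130, 304, 186], 0.18)]
glue [([113, 140, 156, 165], 0.86)]
roller [([14, 145, 58, 175], 0.57)]
```

View pics/w1.png

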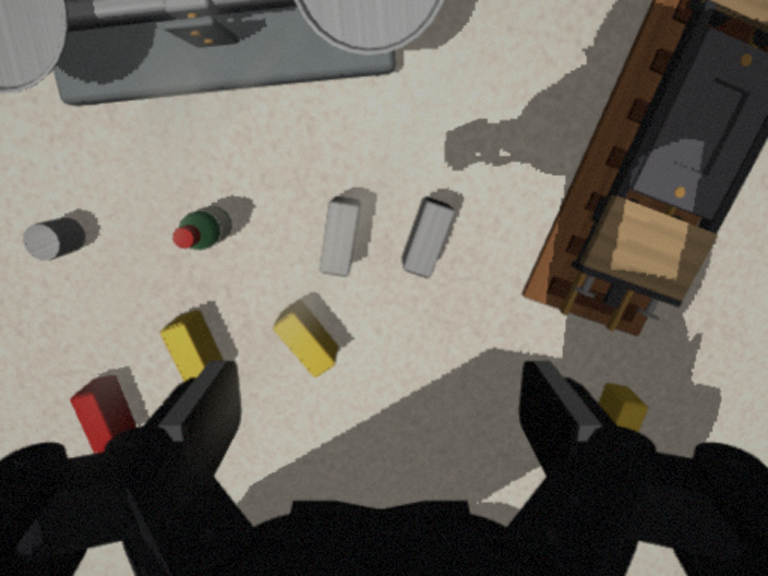

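```bash
python3 - <<'E'
from h import *
p=np.load("p1.npy",allow_pickle=True).item(); im=np.load("w1.npy")
hsv=cv2.cvtColor(im,cv2.COLOR_RGB2HSV)
print("glue base~",back([[140,153]],.04,p)[:,:2])
for q in ([(331,198),(359,201),(348,274),(321,271)],[(424,197),(453,203),(433,276),(404,270)]):
    X=back(np.array(q)/1.5,.04,p)[:,:2]; c=X.mean(0); L=(X[0]+X[1]-X[2]-X[3])/2; W=X[1]-X[0]
    print(c.round(4),"len",np.linalg.norm(L).round(4),"wid",np.linalg.norm(W).round(4),"ang",np.degrees(np.arctan2(L[1],L[0])).round(1), X.round(3).tolist())
X=back(np.array([(62,104),(396,71)])/1.5,0.01,p)[:,:2]; print("base edge",X.round(3).tolist(),np.linalg.norm(X[0]-X[1]),np.degrees(np.arctan2(*(X[0]-X[1])[::-1])))
save(im[100:210,190:330],"w1c.png",5)
# predicted overlay: scene image pans
E
```

```text
glue base~ [[0.44059649 0.12753953]]
[0.4342 0.0216] len 0.0613 wid 0.0225 ang -9.5 [[0.466, 0.028], [0.463, 0.005], [0.403, 0.015], [0.405, 0.038]]
[ 0.4336 -0.051 ] len 0.0623 wid 0.0239 ang -13.8 [[0.466, -0.047], [0.461, -0.07], [0.401, -0.056], [0.406, -0.031]]
base edge [[0.541, 0.252], [0.564, -0.025]] 0.27770290052083574 94.72144524951064
```

View pics/w1c.png

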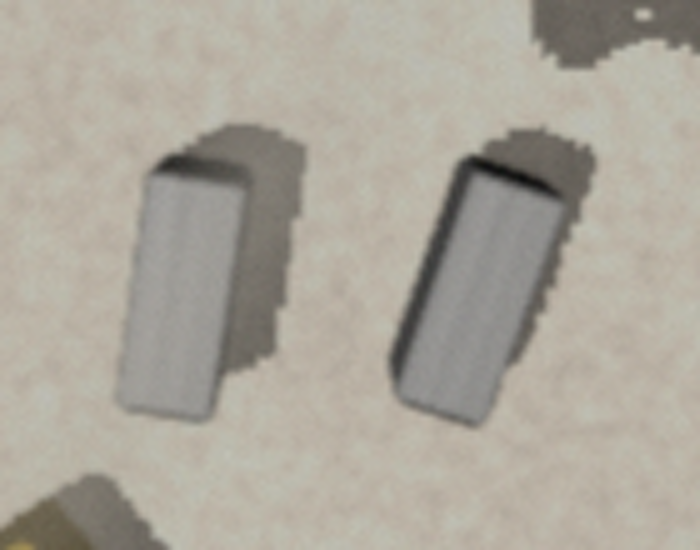

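The enlarged crop shows both candidates as grey steel with dark end plugs, tops centred at about (226,159) and (285,159). Neither is yellow or red, so these are the two blocks.

```bash
python3 - <<'E'
from h import *
p=np.load("p1.npy",allow_pickle=True).item()
for q in ([(150,175),(246,188),(210,418),(120,405)],[(475,168),(562,205),(480,422),(400,395)]):
    X=back(np.array(q)/5+[190,100],.04,p)[:,:2]; c=X.mean(0); L=(X[0]+X[1]-X[2]-X[3])/2; W=X[1]-X[0]
    print(c.round(4),"len",np.linalg.norm(L).round(4),"wid",np.linalg.norm(W).round(4),"ang",np.degrees(np.arctan2(L[1],L[0])).round(1), X.round(3).tolist())
p=robot.camera_params("scene"); im=np.load("scene.npy")
# fit pans: ellipse of pan mask
for t in("pan_left","pan_right"):
  robot.get_image("scene")
  for d in robot.masks_of(t,"scene")[:2]:
    ys,xs=np.nonzero(d["region"]); X=back(np.c_[xs,ys],.098,p)[:,:2]
    (cx,cy),r=cv2.minEnclosingCircle(X.astype(np.float32)); print(t,d["score"],np.array([cx,cy,r]).round(4),d["rect"])
E
```

```text
[0.4318 0.0219] len 0.0581 wid 0.0233 ang -9.5 [[0.462, 0.029], [0.459, 0.006], [0.401, 0.015], [0.405, 0.038]]
[ 0.4314 -0.0513] len 0.0582 wid 0.0231 ang -17.9 [[0.464, -0.05], [0.455, -0.071], [0.4, -0.052], [0.407, -0.032]]
pan_left 0.6 [0.5955 0.236  0.0607] [260.3, 241.8, 312.5, 277.0]
pan_left 0.6 [0.619  0.0022 0.0685] [204.8, 193.8, 243.4, 223.9]
pan_right 0.59 [0.6195 0.0044 0.0665] [207.7, 192.5, 243.5, 226.2]
```

```bash
python3 -m inch '[[-1,16,-50,-5],[-2,32,-110,-9.5],[-2,32,-170,-9.5],[-2,32,-220,-9.5],[-2,32,-255,-9.5],[-2,32,-270,-9.5],[-2,32,-270,-9.5],[-2,32,-270,-9.5]]' 0.3 30
python3 -m inch '[[0,0,0,0],[0,0,0,0],[0,0,0,0],[0,0,0,0],[0,0,0,0],[0,0,0,0]]' -1 30
```

```text
clock: 4.55
ee_pos: [0.4328, 0.0223, 0.1852]
tcp_rot: [-1.124, 1.331, -1.332]
ft_force: [0.1, 0.2, 0.4]
gripper_width: 0.0555
clock: 5.3
ee_pos: [0.4327, 0.0223, 0.1855]
tcp_rot: [-1.124, 1.33, -1.332]
ft_force: [-0.7, 0.0, 7.6]
gripper_width: 0.0244
```

```bash
python3 -m inch '[[0,0,15,0],[0,0,60,0],[0,0,120,0],[0,0,150,0],[0,0,150,0],[0,0,150,0]]'
python3 - <<'E'
from h import *
im=robot.get_image("wrist"); save(im,"w2.png",1.2)
E
```

```text
clock: 6.05
ee_pos: [0.4314, 0.0224, 0.3337]
tcp_rot: [-1.126, 1.333, -1.331]
ft_force: [0.0, -0.1, -3.8]
gripper_width: 0.025
```

View pics/w2.png

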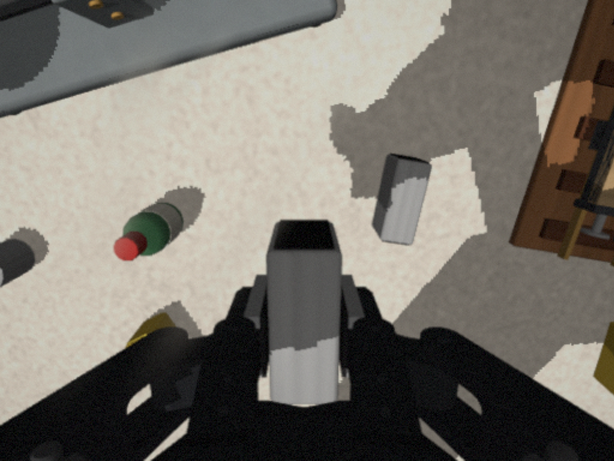

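Block 1 is held square between the pads. The wrench reads about 3.8 N, so it is probably the heavy one. Next I hover over the left pan.

```bash
python3 -m inch '[[30,40,5,0],[64,86,10,0],[98,132,10,0],[130,176,10,0],[150,205,10,0],[158,214,5,0],[158,214,0,0],[158,214,0,0],[158,214,0,0]]'
python3 - <<'E'
from h import *
im=robot.get_image("wrist"); p=robot.camera_params("wrist")
c1=np.array([.590,.236]);c2=np.array([.610,-.004])
im=im.copy();a=np.linspace(0,6.3,60)
for c in(c1,c2):
  for r,z,col in((.05,.098,(255,0,0)),(.043,.093,(0,255,0))):
    q=proj(np.c_[c[0]+r*np.cos(a),c[1]+r*np.sin(a),0*a+z],p)
    cv2.polylines(im,[q.astype(np.int32)],False,col,1)
save(im,"w3.png",1.4)
E
```

```text
clock: 7.22
ee_pos: [0.5897, 0.2353, 0.3345]
tcp_rot: [-1.126, 1.333, -1.332]
ft_force: [0.1, -0.3, -3.0]
gripper_width: 0.0244
```

View pics/w3.png

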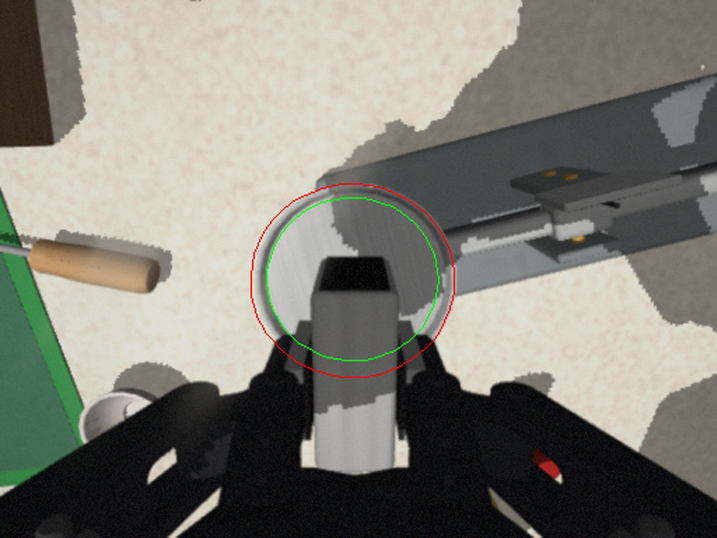

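The predicted circles fit the pan to about 2 mm, so I lower the block.

```bash
python3 -m inch '[[0,0,-25,0],[0,0,-45,0],[0,0,-52,0],[0,0,-56,0],[0,0,-59,0],[0,0,-62,0],[0,0,-65,0],[0,0,-68,0],[0,0,-68,0],[0,0,-68,0],[0,0,-68,0],[0,0,-68,0]]'

```

```text
clock: 8.78
ee_pos: [0.5902, 0.2364, 0.2666]
tcp_rot: [-1.125, 1.332, -1.331]
ft_force: [0.1, 0.7, -2.4]
gripper_width: 0.0243
```

```bash
python3 -m inch '[[0,0,0,0],[0,0,0,0],[0,0,0,0],[0,0,0,0],[0,0,10,0],[0,0,40,0],[0,0,90,0],[0,0,130,0]]' 0.1
python3 - <<'E'
from h import *
im=robot.get_image("wrist"); save(im,"w4.png",1.2); np.save("w4.npy",im); np.save("p4.npy",robot.camera_params("wrist"),allow_pickle=True)
E
```

```text
clock: 9.78
ee_pos: [0.5904, 0.2364, 0.3994]
tcp_rot: [-1.123, 1.331, -1.332]
ft_force: [-0.1, 0.8, 0.8]
gripper_width: 0.0467
```

View pics/w4.png

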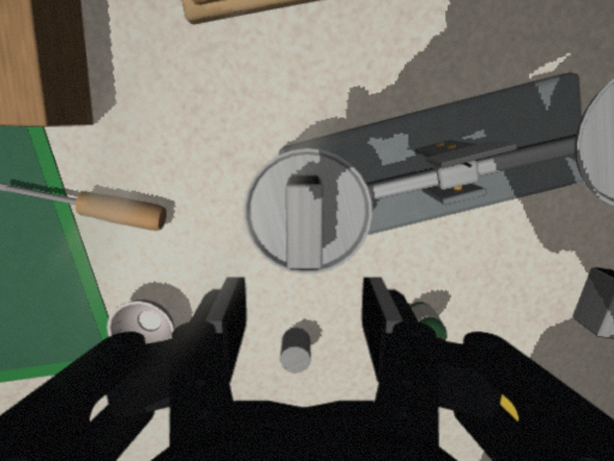

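Block 1 stands centred on the left pan, around (304,225), and that pan is down. Next is block 2.

```bash
python3 -m inch '[[-27,-48,0,0],[-54,-96,0,-2],[-82,-148,0,-4],[-109,-197,-10,-6],[-136,-246,-40,-8.5],[-158,-286,-80,-8.5],[-158,-287,-140,-8.5],[-158,-287,-185,-8.5],[-158,-287,-208,-8.5],[-158,-287,-212,-8.5],[-158,-287,-212,-8.5],[-158,-287,-212,-8.5]]' 0.3
python3 -m inch '[[0,0,0,0],[0,0,0,0],[0,0,0,0],[0,0,0,0],[0,0,0,0],[0,0,0,0]]' -1 30
python3 -m inch '[[0,0,15,0],[0,0,60,0],[0,0,120,0],[0,0,170,0],[0,0,170,0],[0,0,170,0]]'
```

```text
clock: 11.32
ee_pos: [0.433, -0.0508, 0.1858]
tcp_rot: [-1.041, 1.436, -1.439]
ft_force: [-0.4, 1.0, -0.0]
gripper_width: 0.0558
clock: 12.08
ee_pos: [0.4326, -0.0507, 0.1854]
tcp_rot: [-1.042, 1.437, -1.439]
ft_force: [-0.8, -0.4, 7.6]
gripper_width: 0.0247
clock: 12.82
ee_pos: [0.4316, -0.0505, 0.3542]
tcp_rot: [-1.043, 1.439, -1.438]
ft_force: [-0.2, 0.9, -1.8]
gripper_width: 0.0247
```

```bash
python3 -m inch '[[40,10,0,3],[90,24,0,6],[140,37,0,8.5],[170,45,0,8.5],[178,47,0,8.5],[178,47,-20,8.5],[178,47,-45,8.5],[178,47,-56,8.5],[178,47,-60,8.5],[178,47,-62,8.5],[178,47,-64,8.5],[178,47,-66,8.5],[178,47,-66,8.5],[178,47,-66,8.5]]'
```

```text
clock: 14.58
ee_pos: [0.6106, -0.0038, 0.2892]
tcp_rot: [-1.124, 1.33, -1.332]
ft_force: [0.8, -1.7, 0.6]
gripper_width: 0.0248
```

```bash
python3 -m inch '[[0,0,0,0],[0,0,0,0],[0,0,0,0],[0,0,0,0],[0,0,10,0],[0,0,40,0],[0,0,90,0],[-30,0,120,0],[-60,0,130,0],[-60,0,130,0],[-60,0,130,0],[-60,0,130,0],[-60,0,130,0]]' 0.1
python3 - <<'E'
from h import *
im=robot.get_image("wrist")
im2=robot.get_image("scene")
s=cv2.resize(im2[160:300,180:330],None,fx=2.74,fy=2.74)
save(np.hstack([im[:384],s[:384]]),"w5.png",0.85)
E
```

```text
clock: 16.2
ee_pos: [0.5508, -0.0037, 0.4181]
tcp_rot: [-1.126, 1.332, -1.331]
ft_force: [-0.8, -0.5, 0.0]
gripper_width: 0.0471
```

View pics/w5.png

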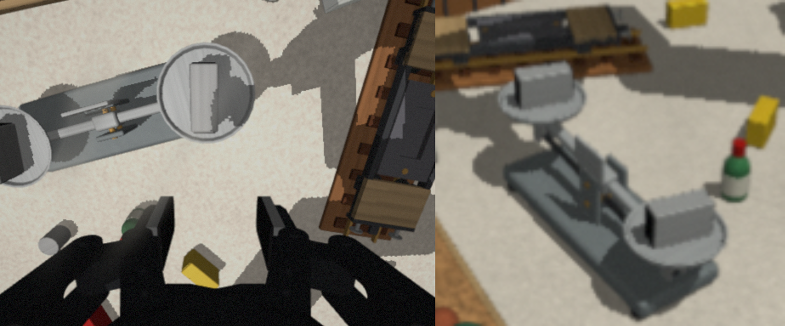

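Left pan is down, and the wrench agreed (3.8 N against 1.8 N), so block 1 is the heavy one. Before picking it up I look at the pocket.

```bash
python3 -m inch '[[-20,-60,0,0],[-40,-120,0,0],[-60,-180,0,0],[-75,-230,-20,0],[-80,-246,-40,0],[-80,-246,-50,0],[-80,-246,-50,0],[-80,-246,-50,0]]'
python3 - <<'E'
from h import *
im=robot.get_image("wrist");p=robot.camera_params("wrist"); np.save("w6.npy",im); np.save("p6.npy",p,allow_pickle=True); print(p["eye"])
save(im[:300,100:440],"w6.png",2)
E
```

```text
clock: 17.3
ee_pos: [0.4709, -0.2488, 0.3692]
tcp_rot: [-1.125, 1.33, -1.331]
ft_force: [0.2, 0.1, 0.3]
gripper_width: 0.0472
[ 0.54062696 -0.26065996  0.33855149]
```

View pics/w6.png

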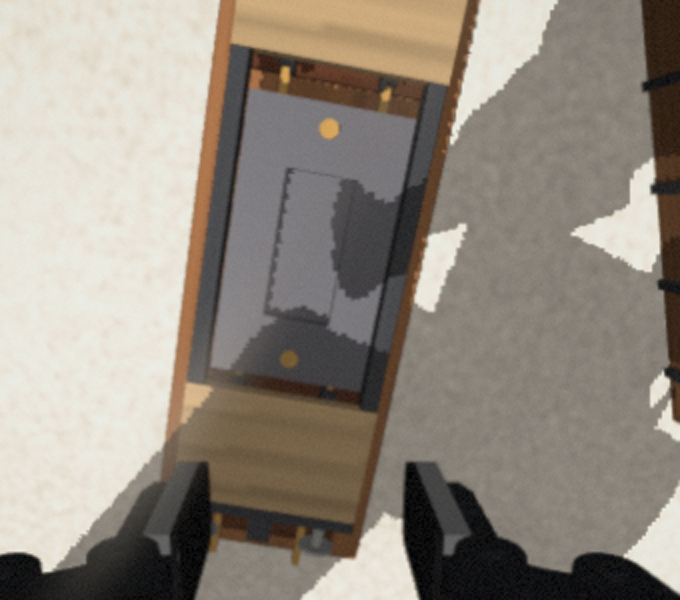

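```bash
python3 - <<'E'
from h import *
im=np.load("w6.npy");c=im[70:245,195:320]
l=cv2.cvtColor(c,cv2.COLOR_RGB2GRAY); l=cv2.createCLAHE(3,(3,3)).apply(cv2.resize(l,None,fx=3.4,fy=3.4,interpolation=cv2.INTER_CUBIC))
cv2.imwrite("pics/w6c.png",l)
E
```

```text
(no output)
```

View pics/w6c.png

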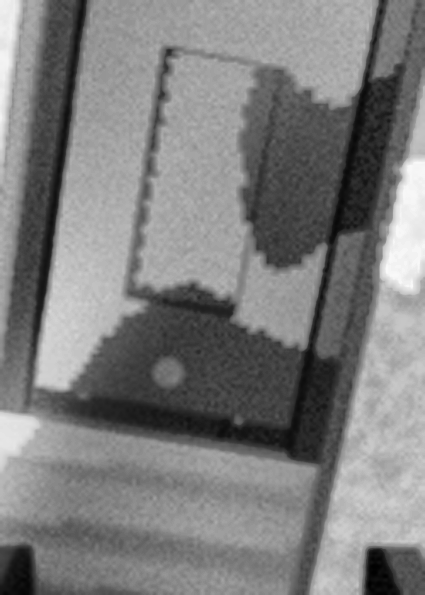

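```bash
cat > pk.py <<'E'
from h import *
p=np.load("p6.npy",allow_pickle=True).item()
f=lambda q:back(np.array(q)/3.4+[195,70],.058,p)[:,:2]
X=f([(164,48),(279,70),(235,313),(128,295)]); c=X.mean(0)
L=(X[0]+X[1]-X[2]-X[3])/2; W=(X[0]+X[3]-X[1]-X[2])/2
print("pocket",c.round(4),"L",np.linalg.norm(L).round(4),"W",np.linalg.norm(W).round(4),"angs",np.degrees(np.arctan2(L[1],L[0])).round(2),(np.degrees(np.arctan2(W[1],W[0]))-90).round(2)); print(X.round(4))
for a,b in(((164,48),(128,295)),((279,70),(235,313)),((84,0),(35,395)),((378,0),(292,455))):
    Y=f([a,b]); d=Y[0]-Y[1]; print("edge ang",np.degrees(np.arctan2(d[1],d[0])).round(2), "perp offset from c", (np.cross(d,Y[0]-c)/np.linalg.norm(d)).round(4))
D=back(np.array([(329,128),(289,359)])/2+[100,0],.058,p)[:,:2]; d=D[0]-D[1]; print("dots",D.round(4),np.linalg.norm(d),np.degrees(np.arctan2(d[1],d[0])),"perp",np.cross(d,D[0]-c)/np.linalg.norm(d))
s=np.array(robot.read_state()["ee_pos"]); print(s)
E
python3 pk.py 2>&1 | grep -v Warn
```

```text
Y=f([a,b]); d=Y[0]-Y[1]; print("edge ang",np.degrees(np.arctan2(d[1],d[0])).round(2), "perp offset from c", (np.cross(d,Y[0]-c)/np.linalg.norm(d)).round(4))
  D=back(np.array([(329,128),(289,359)])/2+[100,0],.058,p)[:,:2]; d=D[0]-D[1]; print("dots",D.round(4),np.linalg.norm(d),np.degrees(np.arctan2(d[1],d[0])),"perp",np.cross(d,D[0]-c)/np.linalg.norm(d))
pocket [ 0.5192 -0.2581] L 0.0627 W 0.0289 angs -18.83 -19.48
[[ 0.5538 -0.2545]
 [ 0.5439 -0.2819]
 [ 0.4848 -0.2615]
 [ 0.4942 -0.2344]]
edge ang -18.62 perp offset from c 0.0145
edge ang -19.05 perp offset from c -0.0145
edge ang -18.54 perp offset from c 0.0355
edge ang -18.33 perp offset from c -0.036
dots [[ 0.5666 -0.2747]
 [ 0.4717 -0.2413]] 0.10060045451285723 -19.390211757698246 perp 8.8873204343623e-05
[ 0.47095017 -0.24884325  0.36940247]
```

Pocket is at (0.519,-0.258), yaw -18.8°. Its size, tray edges and the two dots all agree. Now I fetch block 1 from the left pan.

```bash
python3 -m inch '[[12,50,15,0],[26,105,20,0],[40,160,20,0],[54,215,20,0],[67,270,20,0],[80,325,20,0],[93,380,20,0],[107,435,20,0],[118,478,0,0],[120,486,-40,0],[120,486,-80,0],[120,486,-99,0],[120,486,-102,0],[120,486,-102,0],[120,486,-102,0]]' 0.1
python3 -m inch '[[0,0,0,0],[0,0,0,0],[0,0,0,0],[0,0,0,0],[0,0,0,0],[0,0,0,0]]' -1 30
python3 -m inch '[[0,0,15,0],[0,0,50,0],[0,0,90,0],[0,0,110,0],[0,0,110,0],[0,0,110,0]]'
python3 - <<'E'
from h import *
im=robot.get_image("wrist"); np.save("w7.npy",im); np.save("p7.npy",robot.camera_params("wrist"),allow_pickle=True)
s=robot.read_state();print(s["ee_pos"])
save(im[140:384,180:330],"w7.png",2.4)
E
```

```text
clock: 19.23
ee_pos: [0.5909, 0.2367, 0.2682]
tcp_rot: [-1.123, 1.33, -1.332]
ft_force: [0.0, 0.6, 0.3]
gripper_width: 0.047
clock: 19.98
ee_pos: [0.5907, 0.2363, 0.2676]
tcp_rot: [-1.124, 1.331, -1.332]
ft_force: [-1.1, -0.4, 5.9]
gripper_width: 0.0246
clock: 20.72
ee_pos: [0.5897, 0.2361, 0.3756]
tcp_rot: [-1.127, 1.333, -1.331]
ft_force: [0.4, -0.3, -3.3]
gripper_width: 0.0245
[0.5896063  0.23612268 0.37515748]
```

View pics/w7.png

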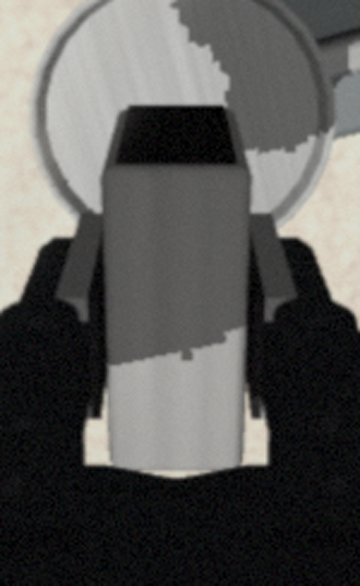

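```bash
cat > pnp.py <<'E'
from h import *
p=np.load("p7.npy",allow_pickle=True).item(); K,D=KD(p)
q=np.array([(103,165),(250,165),(110,468),(243,468),(128,105),(232,105)])/2.4+[180,140]
O=np.array([(30,12.5,20),(30,-12.5,20),(-30,12.5,20),(-30,-12.5,20),(30,12.5,-20),(30,-12.5,-20)])/1000.
ok,r,t=cv2.solvePnP(O,q,K,D); e=cv2.projectPoints(O,r,t,K,D)[0].reshape(-1,2)-q
A=att(p); M=A@cv2.Rodrigues(r)[0]; c=A@t.ravel()+p["eye"]
ee=np.array([.5897,.2361,.3754])
print("err px",e.round(1).tolist()); print("block c",c.round(4),"yaw",np.degrees(np.arctan2(M[1,0],M[0,0])).round(2),"up",M[:,2].round(3))
a=np.radians(-9.5); d=(c-ee); print("rel along len, lat, z",np.cos(a)*d[0]+np.sin(a)*d[1],-np.sin(a)*d[0]+np.cos(a)*d[1],d[2])
# with fixed vertical orientation: front/rear top edges at known z
for zt in(ee[2]-.155+.010,ee[2]-.155+.012):
    X=back(q[:4],zt,p)[:,:2]; d=X.mean(0)-ee[:2]; print(zt,np.linalg.norm((X[0]+X[1]-X[2]-X[3])/2),np.linalg.norm(X[0]-X[1]),np.cos(a)*d[0]+np.sin(a)*d[1],-np.sin(a)*d[0]+np.cos(a)*d[1])
E
python3 pnp.py
```

```text
err px [[-0.6, -0.2], [0.5, 0.1], [0.2, -0.8], [0.0, -0.1], [-2.3, 0.5], [2.1, 0.7]]
block c [0.5867 0.2356 0.2051] yaw -9.47 up [0.024 0.017 1.   ]
rel along len, lat, z -0.0028427706133986306 -0.0009722036851869596 -0.17027037497517622
0.23040000000000002 0.05824613792783331 0.023341161406230986 0.0005318839997188534 -0.0005508995168545483
0.23240000000000002 0.05722089635007066 0.022930313065065662 0.0017623031098259563 -0.0005463750755483479
```

```bash
python3 -m inch '[[-7,-50,5,0],[-15,-105,10,-2],[-22,-160,10,-4],[-30,-215,10,-6],[-38,-270,10,-8],[-46,-325,10,-9.3],[-54,-380,10,-9.3],[-62,-435,10,-9.3],[-69,-480,0,-9.3],[-71,-494,-40,-9.3],[-71,-494,-80,-9.3],[-71,-494,-107,-9.3],[-71,-494,-112,-9.3],[-71,-494,-112,-9.3],[-71,-494,-112,-9.3],[-71,-494,-112,-9.3],[-71,-494,-112,-9.3]]'
python3 - <<'E'
from h import *
s=robot.read_state(); M=R.from_rotvec(s["tcp_rot"]).as_matrix(); print(s["ee_pos"],np.degrees(np.arctan2(M[1,2],M[0,2])),s["ft_force"])
im=robot.get_image("wrist"); p=robot.camera_params("wrist"); np.save("w8.npy",im); np.save("p8.npy",p,allow_pickle=True)
# remaining visible: front pocket edge and front dot
D=[(.5666,-.2747,.058)]; q=proj(D,p)[0]; print("dot pred",q)
x,y=np.round(q).astype(int); h=cv2.cvtColor(im,cv2.COLOR_RGB2HSV)[y-25:y+26,x-25:x+26]
m=(h[...,1]>110)&(h[...,0]<30)&(h[...,2]>90); n,lab,st,ce=cv2.connectedComponentsWithStats(m.astype(np.uint8))
print([(st[i,4],(ce[i]+[x-25,y-25]).round(1).tolist(),back([ce[i]+[x-25,y-25]],.058,p)[0,:2].round(4)) for i in range(1,n) if st[i,4]>8])
E
```

```text
clock: 22.9
ee_pos: [0.5195, -0.2577, 0.2654]
tcp_rot: [-1.034, 1.447, -1.449]
ft_force: [-0.1, 0.6, -3.0]
gripper_width: 0.0243
[ 0.5194952  -0.25768708  0.26542205] -18.895566314089354 [-0.08226256  0.58555791 -2.98817497]
dot pred [254.36692364 137.12162027]
[(np.int32(222), [249.8, 114.2], array([ 0.5792, -0.2763])), (np.int32(145), [253.9, 137.8], array([ 0.5663, -0.2743]))]
```

The tray's dot, seen again at hover, agrees to 0.5 mm. I descend until the block is just inside the pocket, then check the force.

```bash
python3 -m inch '[[0,0,-10,0],[0,0,-17,0],[0,0,-20,0],[0,0,-21,0],[0,0,-22,0],[0,0,-22,0],[0,0,-22,0]]'
```

```text
clock: 23.82
ee_pos: [0.5193, -0.2577, 0.2428]
tcp_rot: [-1.034, 1.448, -1.448]
ft_force: [-0.0, -1.0, -3.5]
gripper_width: 0.0243
```

```bash
python3 -m inch '[[0,0,-0.5,0],[0,0,-1,0],[0,0,-1.5,0],[0,0,-1.5,0]]'
```

```text
clock: 24.32
ee_pos: [0.5193, -0.2576, 0.2411]
tcp_rot: [-1.035, 1.448, -1.448]
ft_force: [0.2, 0.6, -2.2]
gripper_width: 0.0245
```

```bash
python3 -m inch '[[0,0,-1,0],[0,0,-2,0],[0,0,-3,0],[0,0,-3.5,0],[0,0,-3.5,0]]'
```

```text
clock: 24.95
ee_pos: [0.5193, -0.2576, 0.2376]
tcp_rot: [-1.035, 1.448, -1.448]
ft_force: [-0.4, -0.8, -3.5]
gripper_width: 0.0247
```

```bash
python3 -m inch '[[0,0,-0.5,0],[0,0,-1,0],[0,0,-1.5,0],[0,0,-1.5,0]]'
```

```text
clock: 25.45
ee_pos: [0.5193, -0.2577, 0.2368]
tcp_rot: [-1.035, 1.448, -1.448]
ft_force: [-2.4, 1.7, 5.0]
gripper_width: 0.0249
```

Contact came at TCP z 0.2368, against 0.2366 predicted for the pocket floor. I release and retreat.

```bash
python3 -m inch '[[0,0,0.5,0],[0,0,0.5,0],[0,0,0.5,0],[0,0,0.5,0],[0,0,0.5,0],[0,0,12,0],[0,0,50,0],[0,0,100,0],[-30,0,150,0],[-30,0,150,0],[-30,0,150,0],[-30,0,150,0]]' 0.1
python3 - <<'E'
from h import *
im=robot.get_image("wrist"); p=robot.camera_params("wrist"); np.save("w9.npy",im)
for d in robot.masks_of("block_a_mid","wrist"):
    m=d["region"]; ys,xs=np.nonzero(m); print(round(d["score"],2),np.round(d["rect"]),m.sum())
    (c,sz,a)=cv2.minAreaRect(np.c_[xs,ys].astype(np.float32)); B=cv2.boxPoints((c,sz,a)); X=back(B,.09,p)[:,:2]
    print(" centre@.09",back([c],.09,p)[0,:2].round(4),"sides",np.linalg.norm(X[0]-X[1]).round(4),np.linalg.norm(X[1]-X[2]).round(4),"angs",np.degrees(np.arctan2(*(X[0]-X[1])[::-1])).round(1),np.degrees(np.arctan2(*(X[1]-X[2])[::-1])).round(1))
# predicted extents of block top and vertical silhouette
a=np.radians(-18.8);u=np.array([np.cos(a),np.sin(a)]);v=np.array([-u[1],u[0]]);c=np.array([.5193,-.2577])
for z in(.09,.058): print(z,proj([np.r_[c+s*.03*u+t*.0125*v,z] for s,t in((1,1),(1,-1),(-1,-1),(-1,1))],p).round(0).tolist())
sp=robot.camera_params("scene"); robot.get_image("scene")
for d in robot.masks_of("block_a_mid","scene"): print("scene",round(d["score"],2),np.round(d["rect"]))
print("pred light",proj([(.61,-.004,.101)],sp),"wagon blk",proj([(.5193,-.2577,.07)],sp))
print(robot.read_state()["ft_force"])
E
```

```text
clock: 26.95
ee_pos: [0.4892, -0.2574, 0.3849]
tcp_rot: [-1.035, 1.45, -1.446]
ft_force: [0.3, -0.3, 0.6]
gripper_width: 0.0469
0.73 [289. 315. 311. 336.] 379
 centre@.09 [ 0.3371 -0.2533] sides 0.02 0.0228 angs 76.7 -11.9
0.09 [[226.0, 113.0], [257.0, 113.0], [257.0, 184.0], [228.0, 184.0]]
0.058 [[229.0, 111.0], [257.0, 111.0], [256.0, 175.0], [230.0, 175.0]]
scene 0.78 [279. 159. 299. 174.]
scene 0.77 [383. 229. 404. 253.]
pred light [[226.00664405 204.63603783]] wagon blk [[216.27491832 168.35888384]]
[0.24079812 0.0945554  0.18366492]
```

```bash
python3 - <<'E'
from h import *
g=cv2.cvtColor(np.load("w9.npy"),cv2.COLOR_RGB2GRAY).astype(int)
print("cols212-272",g[120:180,212:272].mean(0).round().astype(int).tolist())
print("cols top third",g[115:135,212:272].mean(0).round().astype(int).tolist())
print("cols low third",g[165:182,212:272].mean(0).round().astype(int).tolist())
print("rows98-200",g[98:200,234:250].mean(1).round().astype(int).tolist())
s=robot.get_image("scene"); gs=cv2.cvtColor(s,cv2.COLOR_RGB2GRAY)
print(gs[150:182:2,196:240:2])
print("right pan area"); print(gs[184:226:3,204:248:3])
E
```

```text
cols212-272 [137, 137, 137, 136, 136, 137, 136, 136, 136, 136, 137, 136, 136, 136, 134, 134, 155, 180, 190, 193, 194, 196, 197, 198, 197, 194, 190, 189, 189, 191, 193, 195, 196, 196, 193, 187, 179, 175, 175, 175, 174, 173, 171, 156, 123, 90, 73, 72, 73, 74, 77, 77, 80, 93, 108, 114, 115, 113, 111, 110]
cols top third [130, 130, 130, 130, 130, 130, 130, 130, 130, 129, 130, 130, 130, 129, 126, 143, 169, 183, 188, 190, 190, 192, 193, 192, 189, 185, 181, 180, 179, 181, 183, 184, 184, 182, 177, 163, 139, 120, 117, 116, 114, 113, 112, 110, 101, 90, 84, 82, 82, 80, 80, 79, 79, 84, 90, 93, 94, 89, 82, 77]
cols low third [145, 145, 144, 144, 143, 143, 142, 142, 141, 141, 141, 140, 139, 138, 133, 122, 141, 172, 187, 195, 196, 198, 201, 202, 202, 200, 197, 196, 196, 198, 200, 202, 204, 203, 200, 198, 195, 194, 196, 197, 198, 196, 192, 172, 129, 84, 65, 69, 74, 79, 87, 89, 90, 96, 101, 104, 105, 106, 106, 108]
rows98-200 [125, 125, 124, 122, 112, 101, 91, 87, 86, 87, 80, 77, 76, 70, 52, 52, 69, 108, 151, 174, 184, 186, 187, 185, 180, 180, 181, 183, 182, 180, 175, 176, 178, 178, 180, 182, 185, 18
[... 1995 characters left out ...]
6  92]
 [ 91  87  89  95  89  82  82  83  79  69  74  80  88 113 141]
 [ 82  87 119 143 139 136 135 142 136 134 137 145 178 178 180]
 [180 182 177 163 135 136 137 139 137 142 126 119 173 177 177]
 [177 176 174 155  72 129 112 104 103 102 102 103 159 180 179]
 [178 175 148 130  48 102 102 102 103 102 102 101 115 149 179]
 [176 167 105  80  44 103 101 101 101 100 100  98 137 102 180]
 [180 169 127  66  35 100  99  98  98 106 104 124 138 119 181]
 [180 176 141 119  74 104 128 131 138 139 140 137 136 155 179]
 [178 180 170 117 139 138 140 142 143 138 137 125 114 183 182]
 [178 180 180 174 142  94 101 105 105  91  75 141  80 156 182]
 [174  96  90  89  88  91  74  67  59  65 109 130  77  73 134]]
```

```bash
python3 -c "
from plant import robot
print(robot.finish_job(), robot.read_state()['clock'])"
```

```text
the job is handed in; nothing more can be done
the job is handed in; nothing more can be done
```

The job is handed in, at about 27 s of the 72 s allowed. I weighed both grey steel blocks on the balance: the left pan dropped, and that block is now released in the pocket of the wagon's ballast tray. The lighter block is still on the right pan.

**Weighing:** The picture after release showed both blocks standing on their pans, with the left side down. The lift forces agreed, at about 3.3–3.8 N for the heavy block and 1.8 N for the light one.

**Seating:** The block slid into the pocket without touching the edge and met the floor at TCP height 0.2368 m, against 0.2366 m predicted. The last wrist image put its top face aligned and within about 1.5 mm of the predicted place.

**Light block:** The last scene image's brightness values still show it on the right pan.

**Forces:** The wrist force readings stayed below 8 N, taken at the end of each move.

**Checks that disagreed or fell short:**
- The block-finding networks did not report either block in the last pictures, so the final check used brightness profiles and the contact height.
- One fit of the block's position in the gripper was about 3 mm off from the other measurements along its length. I set it aside.

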